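Fetch the sugar jar from behind the canisters

ROBOT

A 6-joint arm with a two-finger parallel gripper is mounted at the origin on the work surface. World frame = base frame: x ahead of the robot, y to its left, z up, the work surface at z = 0. Lengths are in m, angles in rad, forces in N, time in s.
With the tool pointing down it reaches from about 0.3 to 0.95 m from the base axis. Payload 3.1 kg.
Tool frame: the origin (TCP) lies on the centre line of the jaws, within the pads' length; the fingertips stand 11 mm ahead of it and the grasp point (between the pads) lies 8 mm behind it; z points along the fingers, y is the line along which they close (so a half turn about z gives the same grasp; the last joint's range is limited). The gripper opens to 85 mm and grips with 20 to 120 N. Pads are 22 mm wide; open, the fingers measure 114 mm over their backs; the gripper's body (76 mm by 85 mm) begins 54 mm behind the grasp point. The pads swing forward as they close: fully open they stand 13 mm farther back than shut.
Start: joints at [-1.375, 0.308, 1.634, -0, 1.2, -0.07], TCP at [0.164, -0.603, 0.242] pointing down, gripper open.
Joint ranges: [-3.06, 3.06], [-0.79, 1.96], [0.05, 2.63], [-1.19, 4.34], [0.05, 2.64], [-2.94, 2.94]. Speed limits (rad/s): [2.79, 2.79, 3.14, 3.14, 3.14, 3.14].

INTERFACE

Orientations are given as a 3x3 rotation matrix whose columns are the frame's x, y, z axes.
In Python, from workcell import r gives the robot as it stands. Calls block until the motion is done:
- r.movep(position, orientation): joint-space move of the TCP to a pose.
- r.servo_line(position, rot=None, velocity=0.15, until_force=None): straight line of the TCP; rot=None keeps the orientation; velocity is the mean speed in m/s. With until_force (N) it stops when the force on the tool has changed by that much, and returns True; else False.
- r.move_j(angles): joint-space move.
- r.command_gripper(opening, f_grip=None): finger opening in m; f_grip is the grip in N (None keeps the last); returns when the fingers have stopped.
- r.sleep(seconds).
- r.inverse_kinematics(position, orientation): joint angles nearest the present ones, or None.
- r.grab_frame(name): name is "scene" or "top" or "wrist"; returns (picture, depth): 480x640x3 uint8, red, green, blue; 480x640 float32, m along the optical axis (not along the pixel's ray), 0 where there is no reading.
- r.calibration(name): a dict with "fovy" (degrees; the focal length in pixels is half the picture's height over the tangent of half this angle, whatever the lens; pixels are square), "cx", "cy" (the principal point, pixels), "camera_from_world" (4x4, takes a point from world to camera coordinates). Camera axes: x right, y down, z forward; pixel columns grow to the right and rows downward; lengths in m; the calibration is good to about 2 mm. A picture is of the moment at which its call begins: read the wrist's pose just before it. calibration takes no time and is no camera call; for the wrist camera it gives the pose at the moment of the call.
A pose or a line that the arm cannot do raises r.PlanningError and nothing moves.
- r.finish_job(): hands the job in; it is judged then, once.
Readings, each from a call of its own:
- r.get_time(): time.
- r.get_qpos(): joint angles.
- r.get_dq(): joint speeds.
- r.get_tau(): joint torques, N m.
- r.get_tcp_pos(): TCP position.
- r.get_eef_rot(): TCP orientation.
- r.get_force(): force on the tool from outside, world axes, zero at the start.
- r.get_moment(): the same for the moment, N m.
- r.get_width(): finger opening in m.
- r.get_grasp_force(): force on a finger pad.
Only numpy, scipy, OpenCV 4.12 (cv2) and the standard library are available. Lean on these libraries where they do the work, as an engineer would, in place of code of your own. Each camera call takes 0.05 s, during which the arm holds its last target. There are 200 camera calls.

TASK

The little sugar jar stands at the back of the tidy tray, hemmed in by the three tall canisters. Lift all three canisters out and stand them on the chopping board, then fetch the sugar jar and set it centrally on the free cork mat of the breakfast tray; then put each canister back on the very spot on the tidy tray where it stood at the start. Keep everything upright, set things down instead of dropping them, and leave the salt shaker, the pepper mill and the mug as they are.

Things in the scene. Friction and masses are not known exactly. Their poses are not given: they have to be found in the camera images.
- pink_canister: Pink ceramic canister, loose, about 0.3 to 0.6 kg: round body 80 mm across and 96 mm high, lid of the same colour, 82 mm across, on it (top at 108 mm), and standing on the lid a light wooden knob 28 mm across and 30 mm high, top at 138 mm. Lid and knob are fixed to it: it can be lifted by the knob. Origin: centre of its underside, z up. At the start it stands on one of the tidy tray's three larger cork pads, give or take 4 mm; which of the three differs each time
- lilac_canister: Lilac (violet) ceramic canister, loose, about 0.3 to 0.6 kg: round body 80 mm across and 96 mm high, lid of the same colour, 82 mm across, on it (top at 108 mm), and standing on the lid a light wooden knob 28 mm across and 30 mm high, top at 138 mm. Lid and knob are fixed to it: it can be lifted by the knob. Origin: centre of its underside, z up. At the start it stands on one of the tidy tray's three larger cork pads, give or take 4 mm; which of the three differs each time
- blue_canister: Light blue ceramic canister, loose, about 0.3 to 0.6 kg: round body 80 mm across and 96 mm high, lid of the same colour, 82 mm across, on it (top at 108 mm), and standing on the lid a light wooden knob 28 mm across and 30 mm high, top at 138 mm. Lid and knob are fixed to it: it can be lifted by the knob. Origin: centre of its underside, z up. At the start it stands on one of the tidy tray's three larger cork pads, give or take 4 mm; which of the three differs each time
- sugar_jar: Small round jar, white all over, lid too, with a black band round its side, loose, about 0.16 kg: body 56 mm across and 42 mm high, lid 52 mm across, top at 56 mm. Origin: centre of its underside, z up. It starts on the small cork pad of the tidy tray, with a canister 8 mm off on three sides; once they are gone it is taken from above by its body, best with the fingers at its +y and -y sides (tidy tray's axes)
- caddy: The tidy tray, brown wood, fixed, 204 mm (its x, away from the robot) by 280 mm (its y); floor 8 mm above the worktop, all round a lip 6 mm thick with its top at 18 mm. Origin: centre of its underside. Flush cork pads in the floor, centres in its frame (x, y in mm): small pad (36, 0) for the sugar jar; larger ones, 72 mm across, (-40, 0), (36, 76) and (36, -76) for the canisters
- board: Light wooden chopping board lying flat, fixed, 320 mm (its x) by 200 mm (its y), top face at 16 mm; bare at the start. The side area for the canisters. It lies on the robot's left or right, the breakfast tray on the other side. Origin: centre of its underside
- tray: White breakfast tray with brass handles at both ends, fixed. Origin: underside, straight below the centre of its free round cork mat (96 mm across, top at 12 mm above the worktop), on which the sugar jar is to stand. Outline in its frame: x from -85 to 205 mm (handles 35 mm farther), y from -90 to 90 mm; rim 7 mm thick, top at 22 mm; floor at 8 mm
- salt_shaker: Bystander: white round shaker with steel cap, 36 mm across, 68 mm high, loose, in one front corner of the tidy tray at about (-52, 90) or (-52, -90) mm of its frame. Origin: centre of its underside
- pepper_mill: Bystander: black round pepper mill with steel cap, 36 mm across, 68 mm high, loose, in the other front corner of the tidy tray. Origin: centre of its underside
- mug: Bystander: yellow mug, 76 mm across the rim, 85 mm high, loose, handle on its +y side, standing on the breakfast tray about 125 mm along the tray's +x from the free mat. Origin: centre of its underside

How it is judged:
By the outcome, as a careful person would: the job done as asked, in the order asked, and still so for the second after the job is handed in, with the robot touching nothing.
It also fails if it takes over 141 s, if anything falls off the work surface, if the arm or the gripper's body presses on something with over 40 N, if the wrist force passes 120 N, or if a joint passes its speed limit or range.

## Working session

There is one attempt and no reset: what is moved stays moved. The work goes in short steps, each a Python script; the robot and the scene stay as the last script left them, time stands still between calls to the robot, and variables do not carry over. Pictures are saved under pics/ and viewed, at most 14 in all, crops included, and the job is handed in when it is done.

```bash
ls; mkdir -p pics; python3 - <<'E'
from workcell import r
import cv2,numpy as np
for n in("scene","top"):
    p,d=r.grab_frame(n); c=r.calibration(n); np.savez(f"pics/{n}0.npz",p=p,d=d)
    cv2.imwrite(f"pics/{n}0.png",p[:,:,::-1]); print(n,c, (d>0).mean())
print(r.calibration("wrist"),r.get_time(),r.get_eef_rot())
E
```

```text
pics
scene {'fovy': 54.11120433903312, 'cx': 320.009627661451, 'cy': 251.944337729096, 'camera_from_world': array([[-0.82967587,  0.55823802, -0.00287344,  0.49786194],
       [ 0.44889558,  0.66408916, -0.59789493, -0.22441849],
       [-0.33185946, -0.49734887, -0.80156934,  1.28077623],
       [ 0.        ,  0.        ,  0.        ,  1.        ]])} 0.9960677083333334
top {'fovy': 44.56429923937901, 'cx': 326.93616247267335, 'cy': 241.25005894487055, 'camera_from_world': array([[-0.02479316, -0.99967924,  0.00516901,  0.02031099],
       [-0.98847494,  0.02374221, -0.14951121,  0.57310402],
       [ 0.14934053, -0.0088163 , -0.98874652,  1.0069835 ],
       [ 0.        ,  0.        ,  0.        ,  1.        ]])} 0.99607421875
{'fovy': 66.77007052547691, 'cx': 315.8927773674691, 'cy': 234.5982096866537, 'camera_from_world': array([[ 0.26275073, -0.96485849, -0.00318387, -0.62265743],
       [-0.91468364, -0.25013469,  0.31746887, -0.04096624],
       [-0.30710893, -0.08050295, -0.94826335,  0.38025423],
       [ 0.        ,  0.        ,  0.        ,  1.        ]])} 0.1 [[ 9.64889958e-01  2.62654166e-01 -3.97308134e-04]
 [ 2.62654412e-01 -9.64887690e-01  2.09903846e-03]
 [ 1.67963467e-04 -2.12969586e-03 -9.99997718e-01]]
```

View pics/top0.png

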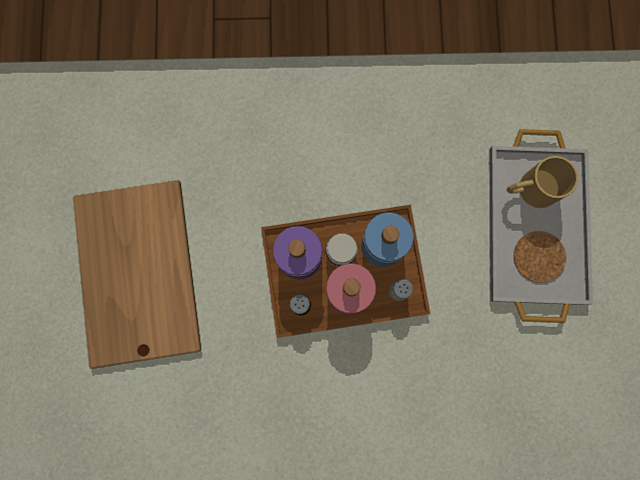

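View pics/scene0.png

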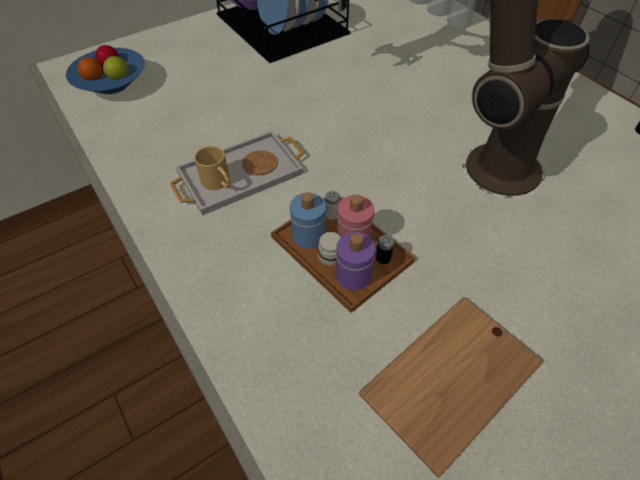

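Top view: lilac knob (297,247), blue (390,233), pink (351,287), and the jar at (342,248). The board is on the left with corners (74,197), (180,181), (201,351), (90,368). The free mat is at (540,257) on the right-hand tray, with the mug at (550,182). The scene view shows knobs at lilac (356,242), blue (308,201) and pink (356,203), and the mat at (261,162).

```bash
cat > h.py <<'E'
import numpy as np, cv2
def K(c): 
    f=240/np.tan(np.radians(c["fovy"])/2); return f,c["cx"],c["cy"]
def ray(c,u,v):
    f,cx,cy=K(c); T=c["camera_from_world"]; R=T[:3,:3]
    return -R.T@T[:3,3], R.T@np.array([(u-cx)/f,(v-cy)/f,1])
def onz(c,u,v,z):
    o,d=ray(c,u,v); return o+d*(z-o[2])/d[2]
def tri(c1,p1,c2,p2):
    o1,d1=ray(c1,*p1); o2,d2=ray(c2,*p2)
    s=np.linalg.lstsq(np.c_[d1,-d2],o2-o1,rcond=None)[0]
    a,b=o1+s[0]*d1,o2+s[1]*d2; return (a+b)/2, np.linalg.norm(a-b)
def cloud(c,d):
    f,cx,cy=K(c); T=c["camera_from_world"]; R=T[:3,:3]
    v,u=np.mgrid[:480,:640]; P=np.stack([(u-cx)/f*d,(v-cy)/f*d,d],-1)
    return (P-T[:3,3])@R
E
python3 - <<'E'
from workcell import r
from h import *
np.set_printoptions(precision=4,suppress=True)
ct,cs=r.calibration("top"),r.calibration("scene")
for n,a,b in(("lilac",(297,243.5),(356,239)),("blue",(390.5,230),(308,198)),("pink",(351.5,284),(356,200)),("jar",(341.5,247),(330,241)),("mat",(540,257.5),(261,162))):
    print(n,*tri(ct,a,cs,b))
for n in("top","scene"):
    c=r.calibration(n); d=np.load(f"pics/{n}0.npz")["d"]; W=cloud(c,d)
    for nm,p in dict(top=dict(lilac=(297,244),blue=(390,230),pink=(351,284),jar=(341,247),mat=(540,257),board=(140,270),table=(230,300)),scene=dict(lilac=(356,239),blue=(308,198),pink=(356,200),jar=(330,241),mat=(261,162),board=(450,380)))[n].items(): print(n,nm,W[p[1],p[0]])
print("caddy",*[onz(ct,u,v,.018)for u,v in((262,228),(411,206),(429,314),(278,338))],sep="\n")
print("board",*[onz(ct,u,v,.016)for u,v in((74,197),(180,181),(201,351),(90,368))],sep="\n")
print("tray",*[onz(ct,u,v,.022)for u,v in((490,148),(587,150),(590,303),(491,301))],sep="\n")
# crops
p=np.load("pics/top0.npz")["p"];cr=cv2.resize(p[190:350,250:440],None,fx=4,fy=3.7 and 4*1.0,interpolation=cv2.INTER_CUBIC)[:600]
cv2.imwrite("pics/crop1.png",cr[:,:,::-1])
E
```

```text
lilac [0.5533 0.0573 0.1483] 0.0049000338491146656
blue [ 0.5714 -0.0939  0.1466] 0.006240772301219262
pink [ 0.4871 -0.0295  0.146 ] 0.002165963025669798
jar [ 0.5596 -0.019   0.0646] 0.0007356958179568369
mat [ 0.5373 -0.3842  0.0129] 0.002735547811836129
top lilac [0.5542 0.0555 0.1483]
top blue [ 0.5738 -0.0954  0.1461]
top pink [ 0.4879 -0.0295  0.1458]
top jar [ 0.5589 -0.0178  0.0683]
top mat [ 0.5391 -0.3849  0.014 ]
top board [0.5325 0.3474 0.018 ]
top table [0.4749 0.1864 0.002 ]
scene lilac [0.5515 0.0589 0.1479]
scene blue [ 0.5695 -0.0913  0.1466]
scene pink [ 0.4884 -0.0264  0.1492]
scene jar [ 0.5608 -0.018   0.0667]
scene mat [ 0.5378 -0.3801  0.0156]
scene board [0.5407 0.3612 0.0185]
caddy
[0.6047 0.125  0.018 ]
[ 0.6396 -0.1514  0.018 ]
[ 0.4401 -0.1747  0.018 ]
[0.4042 0.098  0.018 ]
board
[0.6718 0.4735 0.016 ]
[0.6978 0.2774 0.016 ]
[0.3846 0.236  0.016 ]
[0.3598 0.4328 0.016 ]
tray
[ 0.7462 -0.3042  0.022 ]
[ 0.7381 -0.4863  0.022 ]
[ 0.4525 -0.4657  0.022 ]
[ 0.4605 -0.287   0.022 ]
```

```bash
python3 -c "
import cv2;im=cv2.imread('pics/crop1.png');print(im.shape)"
```

```text
(600, 760, 3)
```

View pics/crop1.png

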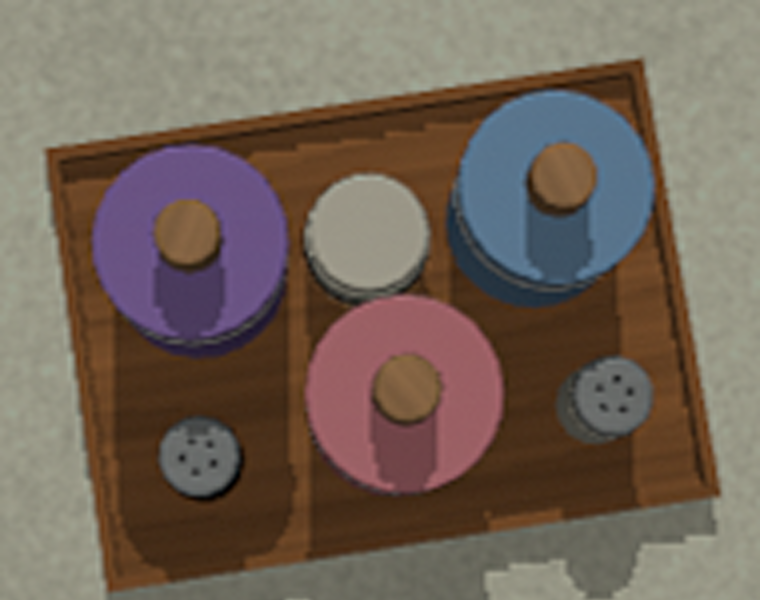

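The crop shows the knob-top centres at lilac (187,231), blue (563,175) and pink (407,386), and the jar lid at (367,235). The white salt shaker is front right and the black pepper mill front left. I'll fit the frames, then go and take a close wrist look.

```bash
cat >> h.py <<'E'
def Rz(a): c,s=np.cos(a),np.sin(a); return np.array([[c,s,0],[s,-c,0],[0,0,-1.]])
def rect(P,L):  # corners P (world) vs local L -> centre, yaw
    P,L=np.array(P)[:,:2],np.array(L,float); p,l=P-P.mean(0),L-L.mean(0)
    a=np.arctan2((l[:,0]*p[:,1]-l[:,1]*p[:,0]).sum(),(l*p).sum())
    R=np.array([[np.cos(a),-np.sin(a)],[np.sin(a),np.cos(a)]]); return P.mean(0)-R@L.mean(0),a
def loc(c,a,q):
    R=np.array([[np.cos(a),-np.sin(a)],[np.sin(a),np.cos(a)]]); return c+R@np.array(q)
def wrist(r,name):
    c=r.calibration("wrist"); p,d=r.grab_frame("wrist"); np.savez(f"pics/{name}.npz",p=p,d=d,c=c)
    cv2.imwrite(f"pics/{name}.png",p[:,:,::-1]); return c,p,cloud(c,d)
def blob(W,xy,rad,z0,z1):
    m=(np.hypot(W[...,0]-xy[0],W[...,1]-xy[1])<rad)&(W[...,2]>z0)&(W[...,2]<z1)
    q=W[m]; (x,y),R=cv2.minEnclosingCircle(q[:,:2].astype(np.float32)); return q.mean(0),np.array([x,y]),R,m.sum()
E
python3 - <<'E'
from workcell import r
from h import *
np.set_printoptions(precision=4,suppress=True)
ct,cs=r.calibration("top"),r.calibration("scene")
o=lambda z,P:[onz(ct,u,v,z)for u,v in P]
print("caddy",rect(o(.018,((262,228),(411,206),(429,314),(278,338))),[(.102,.14),(.102,-.14),(-.102,-.14),(-.102,.14)]))
print("board",rect(o(.016,((74,197),(180,181),(201,351),(90,368))),[(.16,.1),(.16,-.1),(-.16,-.1),(-.16,.1)]))
print("tray",rect(o(.022,((490,148),(587,150),(590,303),(491,301))),[(.205,.09),(.205,-.09),(-.085,-.09),(-.085,.09)]))
W=cloud(ct,np.load("pics/top0.npz")["d"])
for n,p,z in(("lilac",(296.6,247.4),.146),("blue",(390.4,233.4),.146),("pink",(351.4,286.2),.146),("jar",(341.4,248.4),.064)):
    e=onz(ct,*p,z); print(n,e,*blob(W,e,.035,z-.008,z+.012))
c,p,Wr=None,None,None
r.movep([.53,-.02,.36],Rz(.124)); print(r.get_time())
c,p,Wr=wrist(r,"w1")
for n,p,z in(("lilac",(296.6,247.4),.146),("blue",(390.4,233.4),.146),("pink",(351.4,286.2),.146),("jar",(341.4,248.4),.064)):
    e=onz(ct,*p,z); print(n,*blob(Wr,e,.035,z-.008,z+.012))
E
```

```text
caddy (array([ 0.5221, -0.0257]), np.float64(0.12705556057500245))
board (array([0.5285, 0.3549]), np.float64(0.12997122605369382))
tray (array([ 0.5395, -0.3822]), np.float64(-0.06014580350317958))
lilac [0.549  0.0564 0.146 ] [0.5481 0.0573 0.1464] [0.5486 0.0575] 0.014007510617375374 236
blue [ 0.5683 -0.0958  0.146 ] [ 0.5674 -0.0949  0.1462] [ 0.568  -0.0954] 0.013982580043375492 236
pink [ 0.4844 -0.03    0.146 ] [ 0.4832 -0.0292  0.1464] [ 0.4834 -0.0296] 0.013852458447217941 238
jar [ 0.557  -0.0185  0.064 ] [ 0.5577 -0.0181  0.0648] [ 0.5582 -0.0184] 0.02607554756104946 674
2.575
lilac [0.5505 0.0582 0.1444] [0.5496 0.0589] 0.014045181684195995 676
blue [ 0.5699 -0.0933  0.1442] [ 0.5695 -0.094 ] 0.014045482501387596 685
pink [ 0.4861 -0.028   0.1441] [ 0.4851 -0.0282] 0.01377991121262312 566
jar [ 0.5591 -0.0169  0.0628] [ 0.5541 -0.0198] 0.03183230385184288 1604
```

View pics/w1.png

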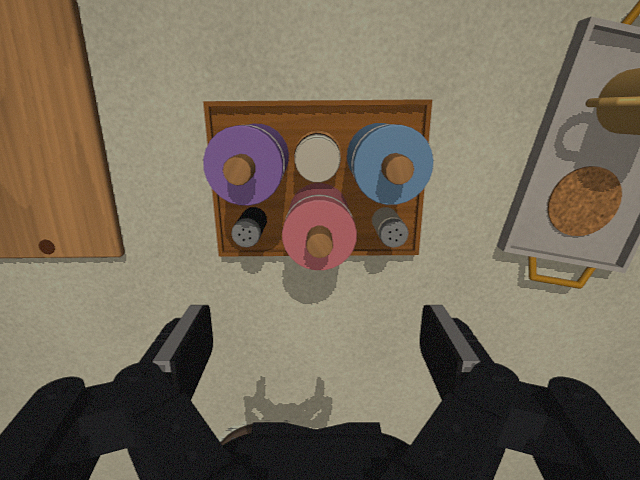

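The wrist view agrees with the top view to about 2 mm: knobs at (238,170), (398,169) and (319,242) px, knob tops at z≈0.145. The board is on the left and the mat is at (585,202) px. I'll start with lilac.

```bash
cat >> h.py <<'E'
A=.127; CAD=(np.array([.5225,-.0245]),A); BRD=(np.array([.5285,.3555]),.130)
HOME=dict(lilac=(.5493,.0578),blue=(.569,-.0948),pink=(.4845,-.0292))
SLOT={k:loc(*BRD,(v,0)) for k,v in dict(lilac=.1,pink=-.1,blue=0.).items()}
HI=.305; ZG=.133
def xfer(r,a,b,zpick,zplace,hi=HI,op=.06,grip=60,nxt=None):
    g=lambda p,z:np.array([p[0],p[1],z])
    r.servo_line(g(a,zpick+.05),velocity=.25) ; r.servo_line(g(a,zpick),velocity=.1)
    r.command_gripper(0.0,grip); w=r.get_width()
    r.servo_line(g(a,zpick+.02),velocity=.06); r.servo_line(g(a,hi),velocity=.2)
    print("lifted w",round(w,4),"F",r.get_force().round(1) if hasattr(r.get_force(),'round') else r.get_force(),"t",r.get_time())
    if w<.015: raise SystemExit("missed")
    r.servo_line(g(b,hi),velocity=.25); r.servo_line(g(b,zplace+.012),velocity=.2)
    hit=r.servo_line(g(b,zplace-.008),velocity=.025,until_force=3); z=r.get_tcp_pos()[2]
    r.command_gripper(op); r.servo_line(g(b,zpick+.05),velocity=.15); r.servo_line(g(b,hi),velocity=.3)
    print("placed hit",hit,"z",round(float(z),4),"expected",zplace,"t",r.get_time()); return z
E
python3 - <<'E'
from workcell import r
from h import *
r.command_gripper(.06)
a=HOME["lilac"]; r.servo_line([*a,HI],rot=Rz(A),velocity=.25)
xfer(r,a,SLOT["lilac"],ZG,ZG+.008)
c,p,W=wrist(r,"w2"); print(SLOT["lilac"],blob(W,SLOT["lilac"],.04,.138,.17))
E
```

```text
lifted w 0.0256 F [-0.5 -0.8 -4.9] t 6.625
placed hit True z 0.1422 expected 0.14100000000000001 t 10.925
[0.62765619 0.36846341] (array([0.62923868, 0.36986199, 0.1515634 ]), array([0.62777525, 0.36970392]), 0.013927367515861988, np.int64(958))
```

View pics/w2.png

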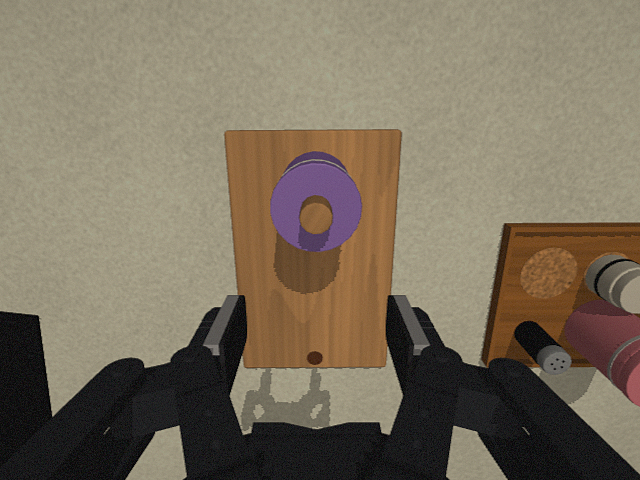

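Lilac stands upright on the board (knob (316,213) px, z 0.152). Its cork pad, now empty, is at (549,272). Pink and blue are next.

```bash
python3 - <<'E'
from workcell import r
from h import *
for n in("pink","blue"):
    a=HOME[n]; r.servo_line([*a,HI],velocity=.35)
    xfer(r,a,SLOT[n],ZG,ZG+.008)
p,d=r.grab_frame("top"); cv2.imwrite("pics/top1.png",p[:,:,::-1]); W=cloud(r.calibration("top"),d)
for n in SLOT: print(n,SLOT[n],blob(W,SLOT[n],.04,.138,.17)[:3])
r.servo_line([.49,-.026,.30],velocity=.35)
c,p,W=wrist(r,"w3"); print(r.get_time(),blob(W,(.5575,-.019),.04,.055,.075)); np.set_printoptions(precision=4,suppress=True)
E
```

```text
lifted w 0.0259 F [ 0.2  0.9 -3.3] t 15.4167
placed hit True z 0.142 expected 0.14100000000000001 t 19.925
lifted w 0.026 F [-0.1  0.2 -4.8] t 24.4667
placed hit True z 0.1421 expected 0.14100000000000001 t 29.2917
lilac [0.62765619 0.36846341] (array([0.62528821, 0.3656051 , 0.15289049]), array([0.62643772, 0.36741933]), 0.014086810871958733)
pink [0.42934381 0.34253659] (array([0.42825164, 0.3399746 , 0.15287381]), array([0.42824277, 0.34163532]), 0.014382699504494667)
blue [0.5285 0.3555] (array([0.52688853, 0.35238993, 0.15291362]), array([0.52738762, 0.35417363]), 0.014538654126226902)
30.6333 (array([ 0.55975527, -0.01696221,  0.06276314]), array([ 0.55937362, -0.0170775 ]), 0.025906072929501534, np.int64(2315))
```

View pics/w3.png

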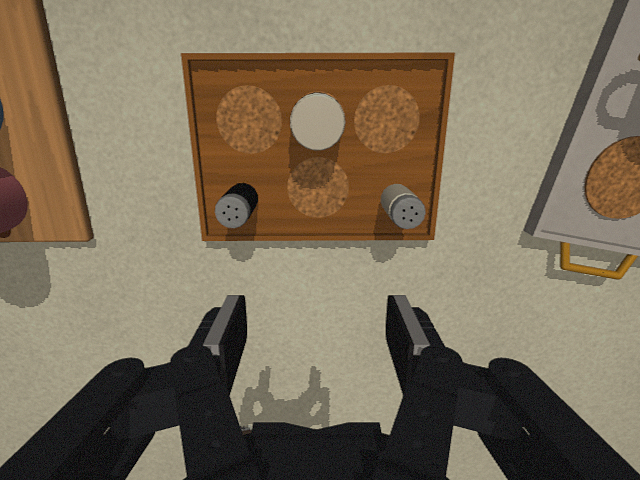

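All three pads are empty with the jar at (318,121) px, and the shakers stand untouched at (235,210) and (406,210). I'll pick up the jar, then look at the mat from nearby.

```bash
cat >> h.py <<'E'
def mat(c,p,xy,z=.012,rad=.07):
    h=cv2.cvtColor(p,cv2.COLOR_RGB2HSV); m=((h[...,0]<22)&(h[...,1]>90)).astype(np.uint8)
    f,cx,cy=K(c); v,u=np.mgrid[:480,:640]; T=c["camera_from_world"]; R=T[:3,:3]
    D=np.stack([(u-cx)/f,(v-cy)/f,np.ones(u.shape)],-1)@R; o=-R.T@T[:3,3]
    P=o+D*((z-o[2])/D[...,2])[...,None]
    m[np.hypot(P[...,0]-xy[0],P[...,1]-xy[1])>rad]=0
    m=cv2.morphologyEx(m,cv2.MORPH_OPEN,np.ones((5,5),np.uint8))
    q=P[cv2.morphologyEx(m,cv2.MORPH_CLOSE,np.ones((9,9),np.uint8))>0]
    return q.mean(0)[:2],cv2.minEnclosingCircle(q[:,:2].astype(np.float32)),np.sqrt(4*len(q))
E
python3 - <<'E'
from workcell import r
from h import *
a=(.559,-.018)
r.command_gripper(.08); r.servo_line([*a,.2],velocity=.3); r.servo_line([*a,.07],velocity=.2); hit=r.servo_line([*a,.028],velocity=.06,until_force=8)
print(hit,r.get_tcp_pos()); r.command_gripper(0,40); print("w",r.get_width(),r.get_grasp_force())
r.servo_line([*a,.05],velocity=.06); r.servo_line([*a,.3],velocity=.25)
r.servo_line([.46,-.382,.3],velocity=.3); print(r.get_width(),r.get_time())
c,p,W=wrist(r,"w4"); print(mat(c,p,(.539,-.382))); q=W[np.hypot(W[...,0]-.539,W[...,1]+.382)<.03]; print("z",np.median(q[:,2]))
print("top",mat(r.calibration("top"),np.load("pics/top0.npz")["p"],(.539,-.382)))
E
```

```text
False [ 0.55918481 -0.01801992  0.02797823]
w 0.0544891422818488 42.57795989513397
0.05492184298573425 36.6
(array([ 0.54321085, -0.38328907]), ((0.5418111681938171, -0.3834713399410248), 0.047866467386484146), np.float64(160.13744096868788))
z 0.011331308716171481
top (array([ 0.54056501, -0.38504868]), ((0.5403896570205688, -0.3849652111530304), 0.04821152240037918), np.float64(91.58602513484249))
```

View pics/w4.png

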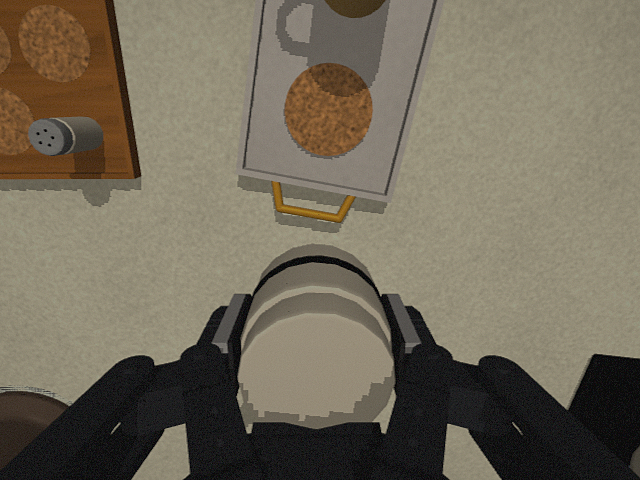

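The jar is held level, and the mat is at (328,111) px. Correcting each camera's bias puts the mat at (0.5416, -0.3843) in both views. I'll place the jar there.

```bash
python3 - <<'E'
from workcell import r
from h import *
b=(.5416,-.3843)
r.servo_line([*b,.3],velocity=.25); r.servo_line([*b,.045],velocity=.2)
hit=r.servo_line([*b,.024],velocity=.025,until_force=3); print(hit,r.get_tcp_pos())
r.command_gripper(.08); r.servo_line([*b,.1],velocity=.15); r.servo_line([*b,.3],velocity=.3)
r.servo_line([.46,-.382,.3],velocity=.3); r.command_gripper(.06)
c,p,W=wrist(r,"w5"); print(blob(W,b,.04,.058,.08)); print(r.get_time())
E
```

```text
True [ 0.54172365 -0.38437826  0.03280562]
(array([ 0.54181955, -0.38279298,  0.06673161]), array([ 0.54131263, -0.38281575]), 0.025972511619329453, np.int64(2442))
41.7167
```

View pics/w5.png

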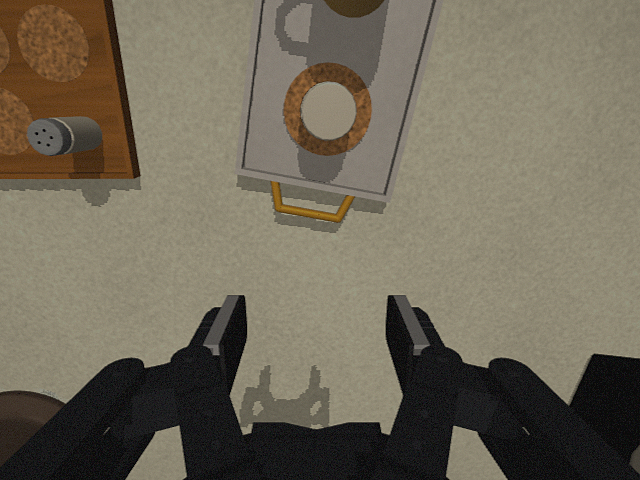

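The jar sits centred and upright on the mat, at (328,110) px. Now the canisters go back to their spots.

```bash
python3 - <<'E'
from workcell import r
from h import *
for n in("blue","lilac","pink"):
    a=SLOT[n]; r.servo_line([*a,HI],velocity=.35)
    xfer(r,a,HOME[n],ZG+.008,ZG)
r.servo_line([.53,-.02,.36],velocity=.2)
c,p,W=wrist(r,"w6")
for n in HOME: print(n,HOME[n],blob(W,HOME[n],.035,.138,.158)[:3])
r.servo_line([.40,.1,.36],velocity=.2)
p,d=r.grab_frame("top"); cv2.imwrite("pics/top2.png",p[:,:,::-1]); W=cloud(r.calibration("top"),d)
for n in HOME: print(n,blob(W,HOME[n],.035,.138,.158)[:3])
print(r.get_time())
E
```

```text
lifted w 0.0264 F [ 0.5  0.  -4.4] t 46.9917
placed hit True z 0.1341 expected 0.133 t 51.925
lifted w 0.026 F [ 0.1 -0.3 -4.8] t 56.4167
placed hit True z 0.1342 expected 0.133 t 60.825
lifted w 0.0263 F [ 0.1 -0.5 -4.1] t 64.8667
placed hit True z 0.1341 expected 0.133 t 69.4917
lilac (0.5493, 0.0578) (array([0.54955639, 0.05782326, 0.14446655]), array([0.54873663, 0.05838571]), 0.01404102984815836)
blue (0.569, -0.0948) (array([ 0.56905143, -0.09335816,  0.14420638]), array([ 0.56850451, -0.09446102]), 0.014137509278953075)
pink (0.4845, -0.0292) (array([ 0.48529332, -0.02839615,  0.1441979 ]), array([ 0.4841319 , -0.02852879]), 0.013951901346445084)
lilac (array([0.54711364, 0.05707631, 0.1464341 ]), array([0.54760128, 0.05716967]), 0.014104855246841908)
blue (array([ 0.56646252, -0.09506096,  0.14622266]), array([ 0.56706822, -0.0960812 ]), 0.014225304126739502)
pink (array([ 0.48247404, -0.02950854,  0.14652783]), array([ 0.48269689, -0.0299291 ]), 0.013925356790423393)
71.1333
```

View pics/w6.png

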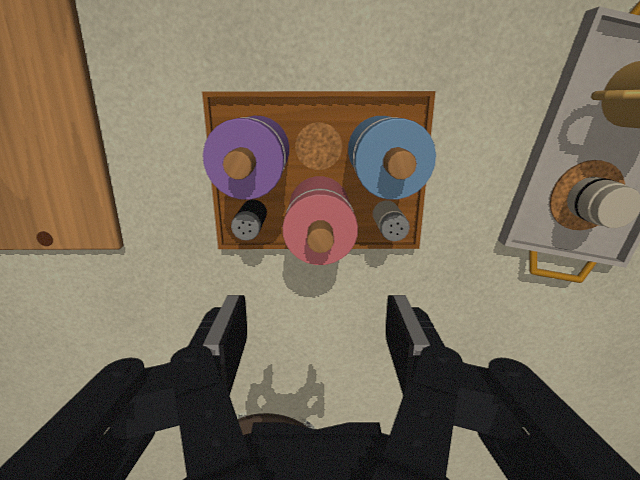

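View pics/top2.png

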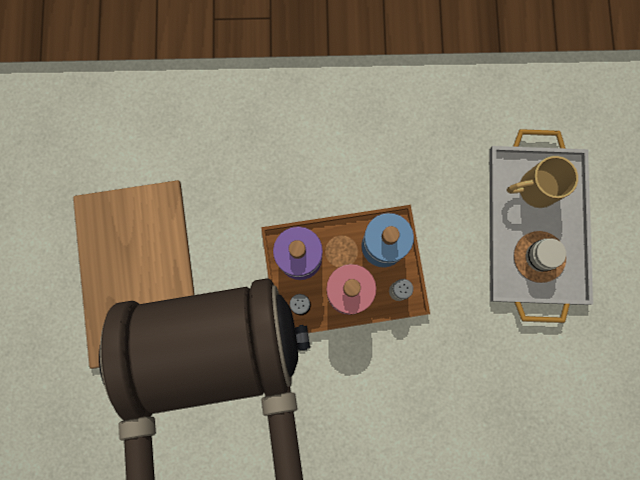

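Both views show all three canisters back upright within about 1 mm of where they started (knobs (297,248), (390,234) and (351,287) px). The jar is on its mat and the shakers and mug haven't moved.

```bash
python3 -c "
from workcell import r
print(r.finish_job())"
```

```text
the job is handed in; nothing more can be done
None
```

The job is handed in at about 71 s of robot time: the sugar jar is centred on the free mat, all three canisters are back upright within about 1 mm of where they started, and the salt shaker, pepper mill and mug are undisturbed.

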